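Kit the tray for the next pour

ROBOT

A 6-joint arm with a two-finger parallel gripper is mounted at the origin on a cart in front of the work surface, level with it; the furniture and walls round the work are solid. World frame = base frame: x ahead of the robot, y to its left, z up, the work surface at z = 0. Lengths are in m, angles in rad, forces in N, time in s.
With the tool pointing down it reaches from about 0.375 to 0.975 m from the base axis. Payload 3.8 kg.
Tool frame: the origin (TCP) lies on the mounting face of the last link; the fingertips stand 173 mm ahead of it and the grasp point (between the pads) lies 155 mm ahead of it; z points along the fingers, y is the direction in which the jaws open and shut (so a half turn about z gives the same grasp; the last joint's range is limited). The gripper opens to 85 mm and grips with 20 to 120 N. Pads are 22 mm wide; open, the fingers measure 114 mm over their backs; the gripper's body (76 mm by 85 mm) begins 54 mm behind the grasp point. The pads swing forward as they close: fully open they stand 13 mm farther back than shut.
Start: joints at [-0.037, 0.264, 1.604, -0, 1.274, -0.037], TCP at [0.675, -0, 0.405] pointing down, gripper open.
Joint ranges: [-2.63, 2.63], [-0.94, 2.18], [0.31, 2.57], [-1.31, 4.45], [0, 2.66], [-2.55, 2.55]. Speed limits (rad/s): [2.57, 2.57, 3.14, 3.14, 3.14, 3.14].

INTERFACE

Orientations are given as a rotation vector (axis times angle).
In Python, from workcell import bot gives the robot as it stands.
- The arm moves only by the shell command python3 -m jog 'ROWS' [FORCE]. ROWS is JSON, a list that holds one entry, the list of rows, each a list of 7 numbers: the closure, from 0 (fully open) to 1 (shut), then the shift along the tool's x, y, z in cm, then the turn, a rotation vector about the tool's x, y, z in rad. A call has 1 to 12 rows; each row is the pose to reach, as a shift and turn from the pose commanded when the call began, along the tool's axes at that moment; what a row does not reach only later rows make up. A row lasts 1/8 s, in which the tool goes at most 62.5 mm and 10.7 degrees, less where a joint would pass 70% of its speed; a pose out of reach is approached as far as the arm can. A call with a gripper value outside its range is refused whole. The fingers move at their own pace and stop on an object; FORCE is the grip in N (left out, the last holds). Time passes only in rows, so rows that repeat a pose let the fingers close. It gives the time, the measured TCP pose, the force and the opening at its end, in the units of the state.
- bot.read_state(): the state, without advancing time (a new reading comes with each control period).
- bot.read_camera(name): name is "scene" or "side" or "wrist"; returns the picture (420x560x3 uint8, red, green, blue); there is no depth.
- bot.camera_model(name): a dict with "intrinsics" (3x3 intrinsics, pixels), "k1" (the pictures are not rectified: a ray, as slopes to the right and down, at radius r is drawn at 1 + k1 r^2 times it, then the intrinsics apply), "rvec" (rotation vector, rad) and "tvec" (3), from world to camera coordinates, as OpenCV has them. Camera axes: x right, y down, z forward; pixel columns grow to the right and rows downward; lengths in m; the calibration is good to about 2 mm. A picture is of the moment at which its call begins: read the wrist's pose just before it. camera_model takes no time and is no camera call; for the wrist camera it gives the pose at the moment of the call.
- bot.finish_job(): hands the job in, once; it reports no verdict.
The state is a dict: "time": time; "q": joint angles; "joint_vel": joint speeds; "joint_torque": joint torques, N m; "tool_pos": TCP position; "tcp_rot": TCP orientation; "wrist_force": force on the tool from outside, world axes, zero at the start; "torque": the same for the moment, N m; "width": opening from 0.0 (shut) to 1.0 (fully open).
Only numpy, scipy, OpenCV 4.12 (cv2) and the standard library are available. Lean on these libraries where they do the work, as an engineer would, in place of code of your own. Each camera call takes 0.05 s, during which the arm holds its last target.

TASK

Load the plywood kitting tray for the next pour: put the blue mould half, the square bottle with the blue cap, the round white bottle with the black cap and the small bottle with the red nozzle each into the nest made for it - the mould half lying flat between the four low corners, the square bottle in the square nest, the black-capped bottle in the wide round nest and the red-nozzled bottle in the narrow round nest, all fully down and the bottles upright. The square bottle with the red cap and the small bottle with the yellow nozzle are not for this pour: leave them where they stand, and let go of everything at the end.

Things in the scene. Friction and masses are not known exactly. Their poses are not given: they have to be found in the camera images.
- square_blue_cap: Off-white square bottle with a BLUE cap and an orange label band, 60x61 mm, 150 mm high (square body up to about 120 mm, then shoulder and narrow cap). Origin at the centre of its underside, z up. x and y square to its sides. About 0.33 kg. Goes into nest_square.
- round_black_cap: Round white bottle with a BLACK cap and a green label band, 58 mm across, 140 mm high (straight body up to about 105 mm, then shoulder and narrow cap). Origin at the centre of its underside, z up. About 0.25 kg. Goes into nest_wide. Stock bottles further back that look like it are only about 40 mm across.
- small_red_nozzle: Small white round bottle with a RED cap and pointed red nozzle, body 42 mm across and straight up to about 80 mm, then cap collar 21 mm across at 92 to 105 mm, then the nozzle to 135 mm: the gripper must not press on the nozzle from above. Origin at the centre of its underside, z up. About 0.08 kg. Goes into nest_narrow.
- mould: Light blue silicone mould half, a block 60 mm (its x) by 85 mm (its y) and 24 mm high, the sides solid up to 22 mm, with a dark keyhole-shaped cavity on top. Origin at the centre of its underside, z up. About 0.12 kg. Grasp it across its 60 mm width. Goes into nest_mould.
- square_red_cap: Look-alike, to be left: off-white square bottle with a RED cap, 62x63 mm, 165 mm high. Origin at the centre of its underside, z up. 
- small_yellow_nozzle: Look-alike, to be left: small white round bottle with a YELLOW cap and pointed yellow nozzle, 40 mm across, 120 mm high. Origin at the centre of its underside, z up. 
- nest_square: Grey nest, one of four in a row along y, 116 mm apart, in any order, in a fixed plywood tray 480 x 126 mm (walls 20 mm, end boards 54 mm high). On a 100 (x) x 112 (y) mm foot; origin at the centre of its underside, z up; things stand 6 mm above the origin. Square socket, 77 x 77 mm inside, sides along x and y, 4 mm walls, top 30 mm above the origin.
- nest_wide: Grey nest, one of four in a row along y, 116 mm apart, in any order, in a fixed plywood tray 480 x 126 mm (walls 20 mm, end boards 54 mm high). On a 100 (x) x 112 (y) mm foot; origin at the centre of its underside, z up; things stand 6 mm above the origin. Wide round socket, 75 mm across inside, 4 mm wall, flared top 30 mm above the origin.
- nest_narrow: Grey nest, one of four in a row along y, 116 mm apart, in any order, in a fixed plywood tray 480 x 126 mm (walls 20 mm, end boards 54 mm high). On a 100 (x) x 112 (y) mm foot; origin at the centre of its underside, z up; things stand 6 mm above the origin. Narrow round socket, 59 mm across inside, 4 mm wall, flared top 30 mm above the origin.
- nest_mould: Grey nest, one of four in a row along y, 116 mm apart, in any order, in a fixed plywood tray 480 x 126 mm (walls 20 mm, end boards 54 mm high). On a 100 (x) x 112 (y) mm foot; origin at the centre of its underside, z up; things stand 6 mm above the origin. Four L-shaped corners round 76 (x) x 101 (y) mm, top 19 mm above the origin, open for fingers between them; the mould's y lies along the nest's y, either way round.
Mind the look-alikes: they are no part of the job. Leave any pink look-alike of the round_black_cap alone.

How it is judged:
At the end, for the whole second after the job is handed in: Each of the four things stands or lies level (within 0.12 rad) in its own nest: its origin within 14 mm of the nest's centre line and 2 to 10 mm above the nest's origin (fully down is 6 mm), at rest; the two look-alikes stand upright within 30 mm of where they stood (horizontal distance between square_blue_cap and nest_square below 0.014 m and z of square_blue_cap in the frame of nest_square between 0.002 and 0.01 m and angle between each of square_blue_cap, round_black_cap, small_red_nozzle, mould's own z axis and vertical below 0.12 rad and linear speed of each of square_blue_cap, round_black_cap, small_red_nozzle, mould below 0.01 m/s and horizontal distance between round_black_cap and nest_wide below 0.014 m and z of round_black_cap in the frame of nest_wide between 0.002 and 0.01 m and horizontal distance between small_red_nozzle and nest_narrow below 0.014 m and z of small_red_nozzle in the frame of nest_narrow between 0.002 and 0.01 m and horizontal distance between mould and nest_mould below 0.014 m and z of mould in the frame of nest_mould between 0.002 and 0.01 m and distance of each of square_red_cap, small_yellow_nozzle from where it was at the start of the episode below 0.03 m and angle between each of square_red_cap, small_yellow_nozzle's own z axis and vertical below 0.15 rad); the robot touches nothing.
It fails at once if the look-alike square_red_cap was shifted more than 40 mm or tipped (distance of square_red_cap from where it was at the start of the episode above 0.04 m or angle between square_red_cap's own z axis and vertical above 0.5 rad).
It fails at once if the look-alike small_yellow_nozzle was shifted more than 40 mm or tipped (distance of small_yellow_nozzle from where it was at the start of the episode above 0.04 m or angle between small_yellow_nozzle's own z axis and vertical above 0.5 rad).
It also fails if it takes over 96 s, if anything falls off the work surface, if the arm or the gripper's body presses on something with over 40 N, if the wrist force passes 120 N, or if a joint passes its speed limit or range.

## Working session

There is one attempt and no reset: what is moved stays moved. The work goes in short steps, Python scripts to look and compute and a shell command to move; the robot and the scene stay as the last step left them, time stands still between calls to the robot, and variables do not carry over. Pictures are saved under pics/ and viewed, and the job is handed in when it is done.

```bash
ls; mkdir -p pics; python3 - <<'E'
from workcell import bot
import cv2
print(bot.read_state())
for n in ["scene","side","wrist"]:
    m=bot.camera_model(n); print(n,m)
    cv2.imwrite(f"pics/{n}0.png",cv2.cvtColor(bot.read_camera(n),cv2.COLOR_RGB2BGR))
E
```

```text
pics
{'time': 0.0, 'q': array([-3.69225729e-02,  2.64769936e-01,  1.60536058e+00, -1.77185899e-05,
        1.27374125e+00, -3.68926389e-02]), 'joint_vel': array([-5.43696319e-04, -8.23687519e-05,  2.01675757e-05,  5.70265165e-04,
       -1.13207627e-03, -1.48828981e-04]), 'joint_torque': array([ 6.10465631e-04, -5.15121067e+01, -3.67308676e+01, -4.07824507e-05,
        1.31324201e-02,  1.46811578e-05]), 'tool_pos': array([ 6.74656129e-01, -7.33872076e-06,  4.03357545e-01]), 'tcp_rot': array([-2.22029557, -2.22024066,  0.00245452]), 'wrist_force': array([ 0.84610436,  1.91124104, -1.00921199]), 'torque': array([-0.0121273 , -0.03392999,  0.04394034]), 'width': 1.0011848631731257}
scene {'intrinsics': array([[515.22098097,   0.        , 282.34581674],
       [  0.        , 515.22098097, 218.14837531],
       [  0.        ,   0.        ,   1.        ]]), 'k1': -0.19586359389477107, 'rvec': array([ 0.9235451 , -2.25410296,  1.34337061]), 'tvec': array([0.45476131, 0.17380896, 1.29944826])}
side {'intrinsics': array([[491.63912339,   0.        , 288.96770277],
       [  0.        , 491.63912339, 210.29562817],
       [  0.        ,   0.        ,   1.        ]]), 'k1': -0.10306414055918614, 'rvec': array([ 2.05511587, -0.2064498 ,  0.14700926]), 'tvec': array([-0.49065088,  0.13645561,  1.39941255])}
wrist {'intrinsics': array([[296.68680455,   0.        , 275.91232334],
       [  0.        , 296.68680455, 204.41440486],
       [  0.        ,   0.        ,   1.        ]]), 'k1': -0.027540135863595133, 'rvec': array([-2.87574826e+00, -1.11792430e-03,  1.65647370e-03]), 'tvec': array([-0.67474021, -0.0350349 ,  0.37860648])}
```

View pics/scene0.png

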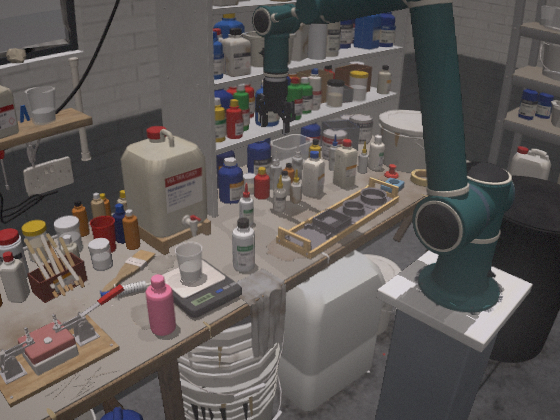

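View pics/side0.png

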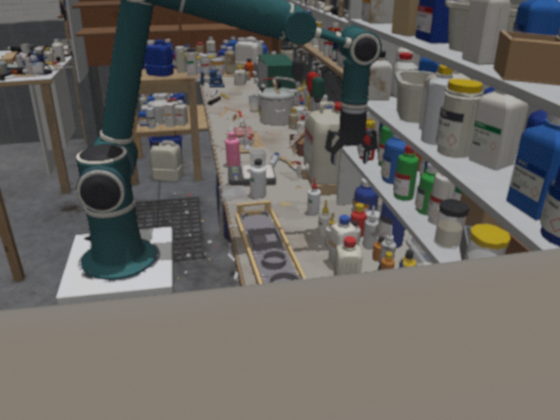

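View pics/wrist0.png

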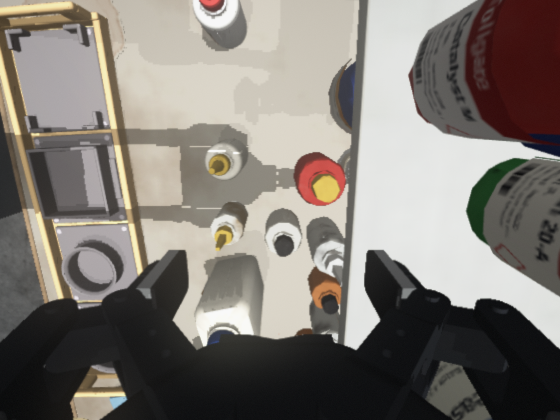

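```bash
cat > h.py <<'E'
import numpy as np, cv2
from workcell import bot
def cam(m):
    R=cv2.Rodrigues(np.array(m["rvec"]))[0]; t=np.array(m["tvec"]); return R,t,np.array(m["intrinsics"]),np.array([m["k1"],0,0,0.])
def proj(m,P):
    R,t,K,d=cam(m); return cv2.projectPoints(np.array(P,float).reshape(-1,1,3),np.array(m["rvec"]),t,K,d)[0][:,0]
def ray(m,uv):
    R,t,K,d=cam(m); p=cv2.undistortPointsIter(np.array(uv,float).reshape(-1,1,2),K,d,None,None,(3,50,1e-9))[:,0] if False else cv2.undistortPoints(np.array(uv,float).reshape(-1,1,2),K,d)[:,0]
    D=np.c_[p,np.ones(len(p))]@R; return -R.T@t, D/np.linalg.norm(D,axis=1)[:,None]
def plane(m,uv,z):
    o,D=ray(m,uv); s=(z-o[2])/D[:,2]; return o+s[:,None]*D
def tri(obs):
    A=np.zeros((3,3));b=np.zeros(3)
    for m,uv in obs:
        o,D=ray(m,[uv]);d=D[0];Q=np.eye(3)-np.outer(d,d);A+=Q;b+=Q@o
    p=np.linalg.solve(A,b)
    return p,[np.linalg.norm((np.eye(3)-np.outer(D,D))@(p-o)) for o,D in [(ray(m,[u])[0],ray(m,[u])[1][0]) for m,u in obs]]
def shot(n,name):
    m=bot.camera_model(n); im=bot.read_camera(n)
    cv2.imwrite(f"pics/{name}.png",cv2.cvtColor(im,cv2.COLOR_RGB2BGR)); 
    import pickle; pickle.dump(m,open(f"pics/{name}.pkl","wb")); return m,im
def load(name):
    import pickle; return pickle.load(open(f"pics/{name}.pkl","rb"))
E
python3 - <<'E'
from h import *
import pickle
for n in ["scene","side","wrist"]:
    m=bot.camera_model(n); pickle.dump(m,open(f"pics/{n}0.pkl","wb")); R,t,_,_=cam(m); print(n,-R.T@t, R)
a=cv2.imread("pics/scene0.png")[80:280,200:450]; cv2.imwrite("pics/s0c.png",cv2.resize(a,None,fx=3.0,fy=3.0,interpolation=2))
a=cv2.imread("pics/side0.png")[150:290,200:430]; cv2.imwrite("pics/d0c.png",cv2.resize(a,None,fx=3.4,fy=3.4,interpolation=2))
E
```

```text
scene [-0.38443539  1.08841895  0.77015375] [[-0.72259779 -0.69081245  0.02511173]
 [-0.35079095  0.33514505 -0.87442753]
 [ 0.59564935 -0.64066836 -0.48450583]]
side [ 0.22293008 -1.24328098  0.78883995] [[ 0.97783865 -0.20869005  0.01673452]
 [-0.08407364 -0.46462243 -0.88150872]
 [ 0.19173733  0.86056636 -0.4718711 ]]
wrist [0.67521611 0.06607593 0.37383747] [[ 9.99999351e-01  6.12606200e-04 -9.60063739e-04]
 [ 8.43324960e-04 -9.64868298e-01  2.62732672e-01]
 [-7.65383401e-04 -2.62733311e-01 -9.64868189e-01]]
```

View pics/s0c.png

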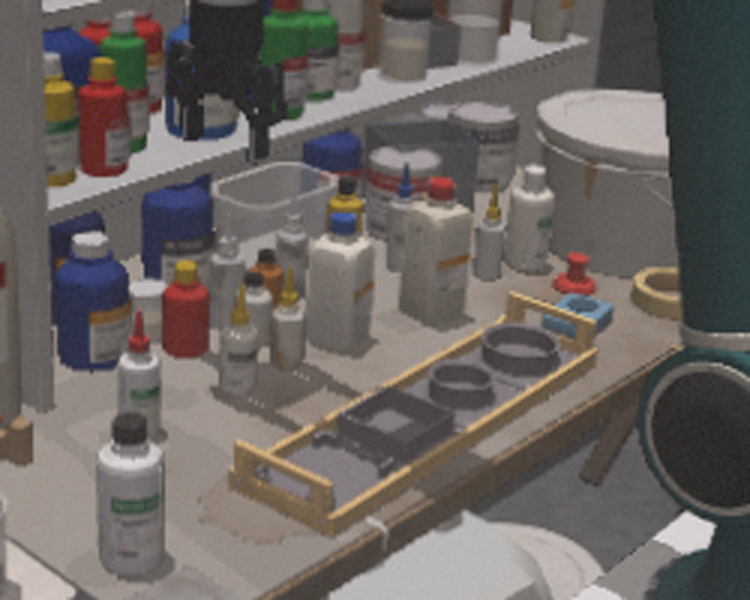

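View pics/d0c.png

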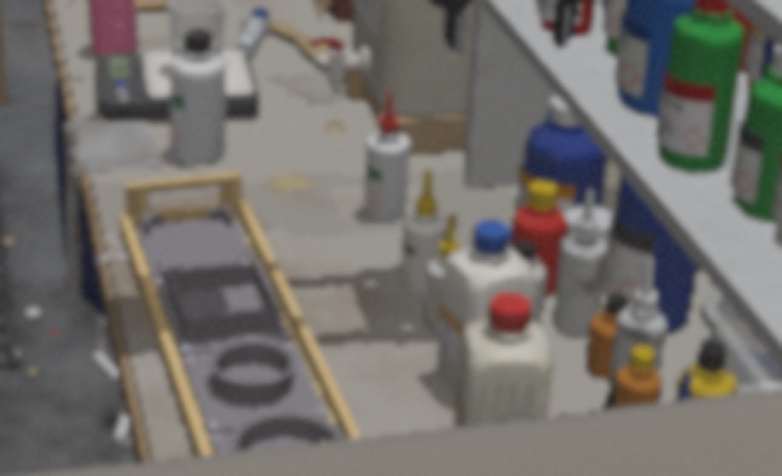

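```bash
python3 - <<'E'
from h import *
s,d,w=load("scene0"),load("side0"),load("wrist0")
for n,a,b in [("red",(139,312),(389,97)),("black",(128,420),(197,35)),("blue",(345,220),(491,228)),("redcap",(440,185),(512,302)),("yel1",(240,288),(428,175)),("yel2",(290,272),(450,220))]:
    print(n,tri([(s,(200+a[0]/3,80+a[1]/3)),(d,(200+b[0]/3.4,150+b[1]/3.4))]))
print("mould scene z.024",plane(s,[(200+578/3,80+312/3)],0.024))
print(plane(w,[(110,405)],0.024))
# nest tops in wrist (z~.03)
print(plane(w,[(92,265),(75,180),(65,80),(45,0),(110,130)],0.03))
print("shelf edge",plane(w,[(360,50),(345,300)],0.25))
# shelf edge from scene & side
print(tri([(s,(200+590/3,80+45/3)),(d,(200+782/3.4,150+330/3.4))]))
E
```

```text
red (array([0.6202763 , 0.16557443, 0.12659401]), [np.float64(0.0008645332913310043), np.float64(0.0008645332913310881)])
black (array([0.45907826, 0.32795959, 0.13511634]), [np.float64(0.00017059102699047165), np.float64(0.00017059102699043004)])
blue (array([ 0.62101546, -0.13820575,  0.14414826]), [np.float64(0.003939044908079513), np.float64(0.003939044908079582)])
redcap (array([ 0.59324711, -0.27197239,  0.15910274]), [np.float64(0.003561708857712666), np.float64(0.0035617088577124837)])
yel1 (array([0.61908604, 0.02628852, 0.11120555]), [np.float64(0.0011493905144435781), np.float64(0.0011493905144433327)])
yel2 (array([ 0.61754256, -0.04947061,  0.10674941]), [np.float64(0.0008184276215765443), np.float64(0.0008184276215765688)])
mould scene z.024 [[ 0.43679088 -0.35325995  0.024     ]]
[[ 0.41950537 -0.34971309  0.024     ]]
[[ 0.43791346 -0.10870203  0.03      ]
 [ 0.43565616  0.002374    0.03      ]
 [ 0.4432849   0.11382149  0.03      ]
 [ 0.43469564  0.19253761  0.03      ]
 [ 0.48638626  0.05990959  0.03      ]]
shelf edge [[ 0.70721103  0.09353449  0.25      ]
 [ 0.70805821 -0.0148084   0.25      ]]
(array([ 0.6161736 , -0.57211864,  0.29275947]), [np.float64(0.032556852716295694), np.float64(0.032556852716295694)])
```

```bash
python3 -m jog '[[[0,-38,-15,0,0,0,0],[0,-38,-15,0,0,0,0],[0,-38,-15,0,0,0,0],[0,-38,-15,0,0,0,0],[0,-38,-15,0,0,0,0],[0,-38,-15,0,0,0,0],[0,-38,-15,0,0,0,0],[0,-38,-15,0,0,0,0],[0,-38,-15,0,0,0,0]]]' && python3 - <<'E'
from h import *
shot("wrist","w1")
print(bot.read_state())
E
```

```text
time: 1.27
tool_pos: [0.525, -0.3797, 0.4043]
tcp_rot: [-2.221, -2.22, -0.001]
wrist_force: [-0.3, 0.4, 1.1]
width: 0.998
{'time': 1.325, 'q': array([-6.63841077e-01,  2.13610091e-01,  1.66618212e+00,  5.31294014e-04,
        1.26258045e+00, -6.64600802e-01]), 'joint_vel': array([ 0.01476445, -0.00352765,  0.00027488, -0.00151256, -0.00190509,
       -0.00250037]), 'joint_torque': array([-7.55116995e-01, -4.84696305e+01, -3.66937172e+01, -4.88545094e-02,
       -6.25024419e-03,  1.88356884e-03]), 'tool_pos': array([ 0.52527847, -0.37918801,  0.40434695]), 'tcp_rot': array([-2.22018612e+00, -2.22151498e+00, -6.41019502e-04]), 'wrist_force': array([0.23331509, 0.80845271, 0.93388328]), 'torque': array([-0.00441764,  0.05318397, -0.03191519]), 'width': 0.999344733372794}
```

View pics/w1.png

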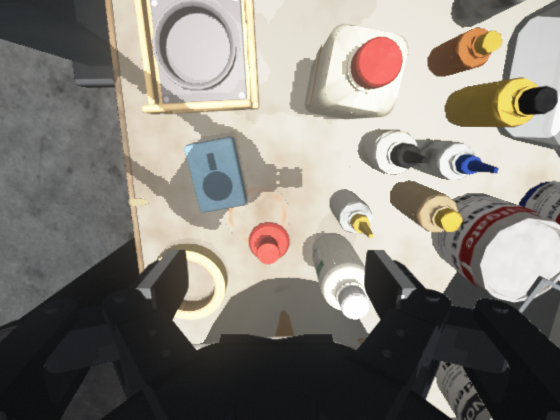

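```bash
python3 - <<'E'
from h import *
m=load("w1"); im=cv2.imread("pics/w1.png"); hsv=cv2.cvtColor(im,cv2.COLOR_BGR2HSV)
mask=cv2.inRange(hsv,(90,60,40),(115,255,255)); mask[:, :170]=0;mask[:,260:]=0;mask[230:]=0;mask[:120]=0
mask=cv2.morphologyEx(mask,cv2.MORPH_CLOSE,np.ones((9,9)))
c=max(cv2.findContours(mask,0,1)[0],key=cv2.contourArea)
h=cv2.convexHull(c); P=plane(m,h[:,0].astype(float),0.024)[:,:2]
r=cv2.minAreaRect((P*1000).astype(np.float32)); print("mould rect mm",r, cv2.minAreaRect(c)); print(cv2.boxPoints(r))
g=im.copy(); cv2.drawContours(g,[h],-1,(0,0,255),1); cv2.imwrite("pics/w1m.png",cv2.resize(g[0:280,100:420],None,fx=2.4,fy=2.4,interpolation=2))
E
```

```text
mould rect mm ((453.205078125, -372.7152404785156), (55.628353118896484, 80.82117462158203), 10.529101371765137) ((214.97061157226562, 173.88235473632812), (68.63758087158203, 46.081764221191406), 75.96376037597656)
[[ 418.4748  -338.0677 ]
 [ 433.24365 -417.528  ]
 [ 487.93536 -407.3628 ]
 [ 473.1665  -327.90247]]
```

View pics/w1m.png

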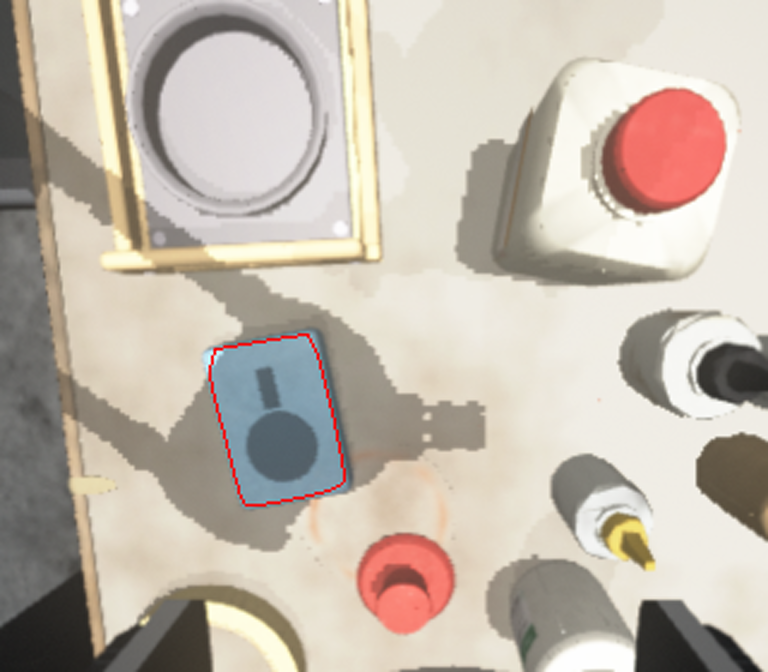

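```bash
python3 -m jog '[[[0,0.8,-6,2,0,0,-0.18],[0,0.8,-7.2,5,0,0,-0.184],[0,0.8,-7.2,11,0,0,-0.184],[0,0.8,-7.2,17,0,0,-0.184],[0,0.8,-7.2,21,0,0,-0.184],[0,0.8,-7.2,23.5,0,0,-0.184],[0,0.8,-7.2,23.5,0,0,-0.184],[0.3,0.8,-7.2,23.5,0,0,-0.184],[1,0.8,-7.2,23.5,0,0,-0.184],[1,0.8,-7.2,23.5,0,0,-0.184],[1,0.8,-7.2,23.5,0,0,-0.184],[1,0.8,-7.2,23.5,0,0,-0.184]]]' 40 && python3 - <<'E'
from h import *
shot("wrist","w2"); print(bot.read_state()["width"])
E
```

```text
time: 2.82
tool_pos: [0.454, -0.3727, 0.1718]
tcp_rot: [2.006, 2.413, 0.0]
wrist_force: [0.9, 2.0, 7.0]
width: 0.696
0.6892213999726159
```

View pics/w2.png

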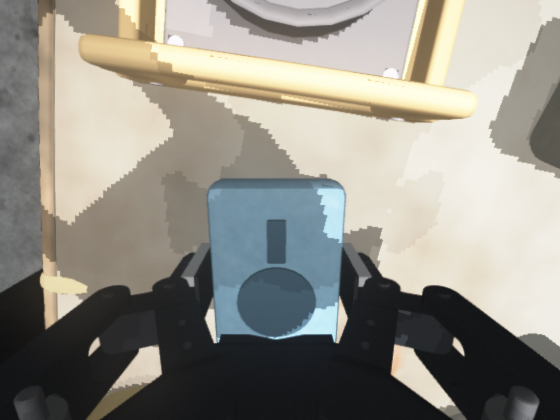

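```bash
python3 - <<'E'
from h import *
m=load("w2"); p=plane(m,[(277,179),(209,190),(345,190)],0.024+0.001); print(p)
ex=np.array([-0.182,0.983]); print((p[:,:2]-[0.454,-0.3727])@ex)
E
python3 -m jog '[[[1,0,0,-6,0,0,0],[1,4,0.7,-12,0,0,0.1],[1,10,1.8,-18,0,0,0.184],[1,14.75,2.7,-22,0,0,0.184],[1,14.75,2.7,-22,0,0,0.184],[1,14.75,2.7,-22,0,0,0.184]]]' && python3 - <<'E'
from h import *
shot("wrist","w3"); print(bot.read_state())
E
```

```text
[[ 0.44730027 -0.32889952  0.025     ]
 [ 0.42116326 -0.33832056  0.025     ]
 [ 0.47513909 -0.3282875   0.025     ]]
[0.04427522 0.03977127 0.03981017]
time: 3.62
tool_pos: [0.4529, -0.221, 0.3924]
tcp_rot: [2.215, 2.22, 0.002]
wrist_force: [1.1, -0.2, -1.0]
width: 0.696
{'time': 3.675, 'q': array([-5.04789923e-01, -5.38264941e-02,  1.97962123e+00, -5.66155339e-04,
        1.21308131e+00, -5.06170541e-01]), 'joint_vel': array([-0.02343065,  0.03931123,  0.02013262, -0.00263082, -0.00603922,
       -0.00343883]), 'joint_torque': array([  0.73150121, -35.09163022, -37.43562698,   0.11554618,
         0.06694169,   0.04045821]), 'tool_pos': array([ 0.45255618, -0.22171207,  0.39064162]), 'tcp_rot': array([2.21773962e+00, 2.22124226e+00, 3.77605831e-04]), 'wrist_force': array([-0.22311692, -0.00505843, -0.52756392]), 'torque': array([ 0.00115352, -0.06800607, -0.03415582]), 'width': 0.696953250043798}
```

View pics/w3.png

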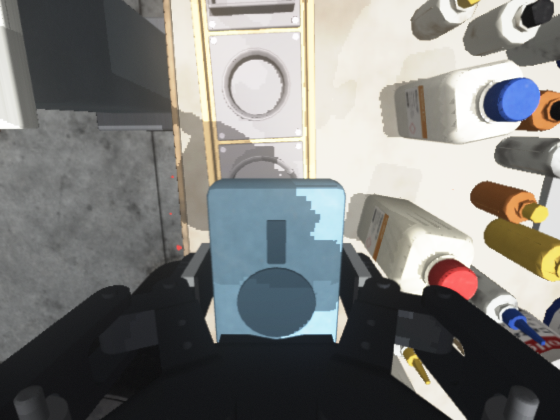

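```bash
python3 -m jog '[[[1,6,-0.5,0,0,0,0],[1,12,-1,0,0,0,0],[1,17,-1,0,0,0,0],[1,17,-1,0,0,0,0],[1,17,-1,0,0,0,0]]]' && python3 - <<'E'
from h import *
shot("wrist","w4"); print(bot.read_state()["tool_pos"])
E
```

```text
time: 4.3
tool_pos: [0.4425, -0.0528, 0.3885]
tcp_rot: [-2.221, -2.221, 0.003]
wrist_force: [-0.7, -0.7, -0.8]
width: 0.69
[ 0.44260165 -0.05323502  0.38868532]
```

View pics/w4.png

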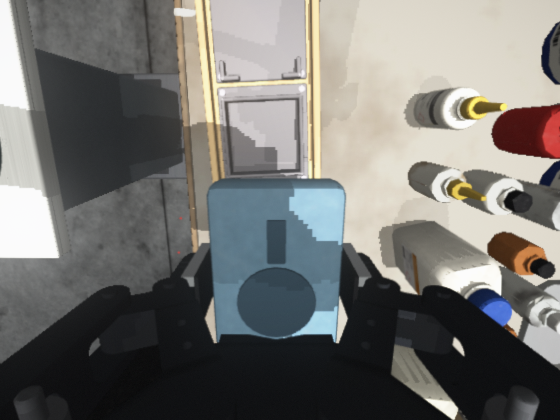

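```bash
python3 - <<'E'
import cv2
for n in ["w3","w4"]:
    cv2.imwrite(f"pics/{n}c.png",cv2.resize(cv2.imread(f"pics/{n}.png")[0:190,180:340],None,fx=4,fy=3.15,interpolation=2)) if 0 else cv2.imwrite(f"pics/{n}c.png",cv2.resize(cv2.imread(f"pics/{n}.png")[0:190,180:340],None,fx=3.1,fy=3.1,interpolation=2))
E
```

```text
(no output)
```

View pics/w3c.png

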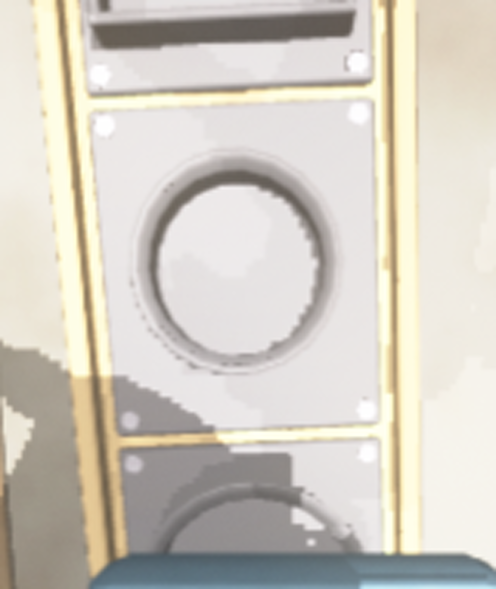

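View pics/w4c.png

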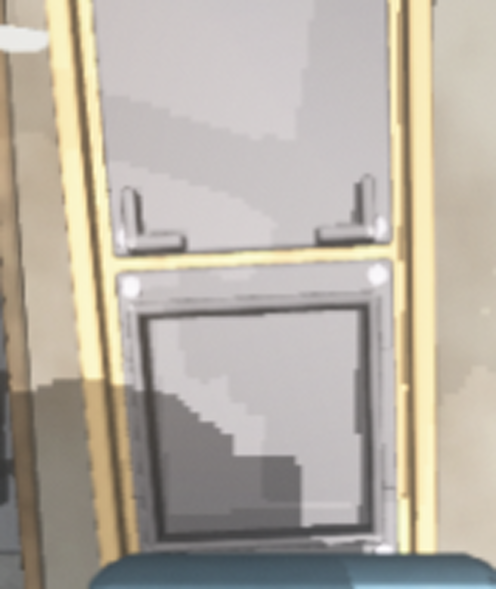

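```bash
python3 - <<'E'
from h import *
f=lambda L:[(180+u/3.1,v/3.1) for u,v in L]
m3,m4=load("w3"),load("w4")
for z in (0.006,0.012,0.018):
    a=plane(m3,f([(90,113),(376,99),(381,431),(118,438)]),z)[:,:2]
    b=plane(m4,f([(117,273),(395,263),(115,256),(391,245)]),z)[:,:2]
    # screw centres: narrow foot TL TR BR BL, 
    print(z,"narrow corners",a.round(4).tolist(),"c",a.mean(0).round(4),"w",np.linalg.norm(a[0]-a[1]),np.linalg.norm(a[2]-a[3]),"h",np.linalg.norm(a[0]-a[3]),np.linalg.norm(a[1]-a[2]))
    print("  sq top / mould bottom",b.round(4).tolist(),"w",np.linalg.norm(b[0]-b[1]), "yaw", np.degrees(np.arctan2(b[1,1]-b[0,1],b[1,0]-b[0,0])))
# rims
for z in (0.036,0.042):
    print("narrow rim outer",plane(m3,f([(130,265),(342,262),(236,148),(238,372)]),z)[:,:2].round(4).tolist())
    print("square inner rim", plane(m4,f([(140,317),(370,304),(380,530),(157,540)]),z)[:,:2].round(4).tolist())
s=load("w1")
E
```

```text
0.006 narrow corners [[0.3825, -0.0639], [0.4827, -0.0592], [0.4873, -0.1732], [0.3873, -0.1761]] c [ 0.435  -0.1181] w 0.10028550561898564 0.09998223679532074 h 0.1122592027701007 0.11413819467685428
  sq top / mould bottom [[0.3775, 0.0518], [0.4777, 0.0551], [0.377, 0.0575], [0.4761, 0.0612]] w 0.10023889180278221 yaw 1.9168478865738374
0.012 narrow corners [[0.3837, -0.0654], [0.4822, -0.0608], [0.4867, -0.1729], [0.3885, -0.1757]] c [ 0.4353 -0.1187] w 0.09859747040088557 0.09829930628753489 h 0.11036962274891882 0.1122169869095335
  sq top / mould bottom [[0.3786, 0.0511], [0.4771, 0.0544], [0.3781, 0.0568], [0.4755, 0.0604]] w 0.09853330667141386 yaw 1.9168478865738374
0.018 narrow corners [[0.3849, -0.067], [0.4817, -0.0624], [0.4862, -0.1726], [0.3896, -0.1753]] c [ 0.4356 -0.1193] w 0.09690943518278561 0.0966163757797491 h 0.10848004272773688 0.11029577914221274
  sq top / mould bottom [[0.3797, 0.0505], [0.4765, 0.0537], [0.3793, 0.056], [0.4749, 0.0596]] w 0.09682772154004556 yaw 1.9168478865738405
narrow rim outer [[0.3995, -0.1177], [0.47, -0.1166], [0.4352, -0.0819], [0.435, -0.1521]]
square inner rim [[0.3901, 0.0346], [0.4667, 0.0387], [0.4718, -0.0369], [0.3929, -0.0405]]
narrow rim outer [[0.4005, -0.1183], [0.4697, -0.1173], [0.4356, -0.0832], [0.4353, -0.1521]]
square inner rim [[0.3911, 0.0342], [0.4663, 0.0382], [0.4713, -0.036], [0.3939, -0.0395]]
```

```bash
python3 -m jog '[[[1,6,-0.6,0,0,0,-0.03],[1,12,-1.2,4,0,0,-0.038],[1,16.7,-1.7,9,0,0,-0.038],[1,16.7,-1.7,14,0,0,-0.038],[1,16.7,-1.7,17,0,0,-0.038],[1,16.7,-1.7,17,0,0,-0.038],[1,16.7,-1.7,17,0,0,-0.038]]]' && python3 - <<'E'
from h import *
shot("wrist","w5"); print(bot.read_state()["tool_pos"])
E
```

```text
time: 5.22
tool_pos: [0.4269, 0.1141, 0.2207]
tcp_rot: [2.18, 2.26, 0.002]
wrist_force: [-0.1, 0.3, -0.0]
width: 0.692
[0.42717663 0.11433146 0.22138627]
```

View pics/w5.png

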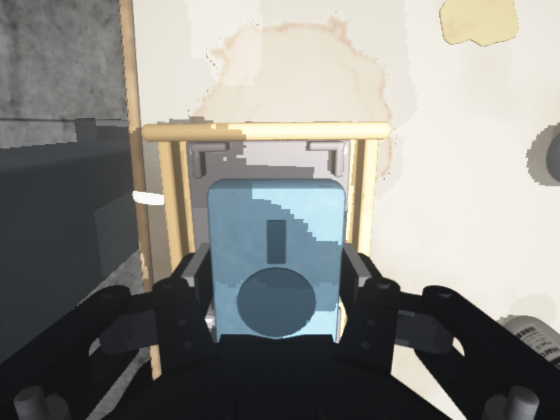

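```bash
python3 - <<'E'
from h import *
m=load("w5"); a=plane(m,[(194,143),(343,143),(203,150),(336,149)],0.022); print(a)
print(plane(m,[(209,190),(345,190),(277,179)],0.2213-0.1718+0.025))
im=cv2.imread("pics/w5.png")[110:230,160:400]; cv2.imwrite("pics/w5c.png",cv2.resize(im,None,fx=3.3,fy=3.3,interpolation=2))
E
```

```text
[[0.38001133 0.16818257 0.022     ]
 [0.46342771 0.17120787 0.022     ]
 [0.38496529 0.16447026 0.022     ]
 [0.45978854 0.16774169 0.022     ]]
[[0.39942203 0.15352165 0.0745    ]
 [0.4540698  0.15549815 0.0745    ]
 [0.42656018 0.1589719  0.0745    ]]
```

View pics/w5c.png

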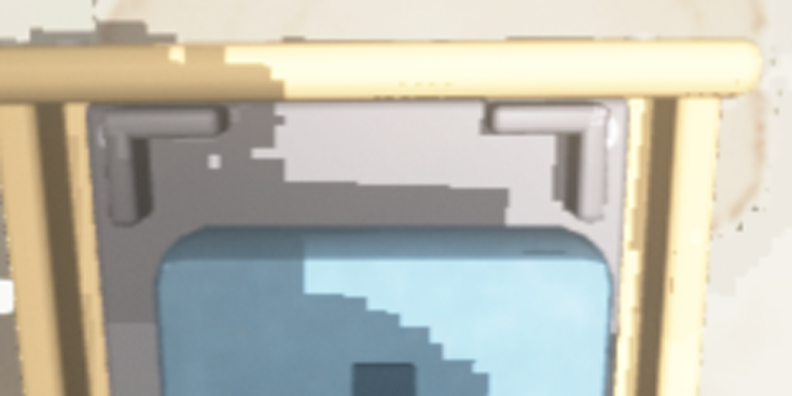

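```bash
python3 -m jog '[[[1,-0.1,-0.2,2.5,0,0,0],[1,-0.1,-0.2,3.8,0,0,0],[1,-0.1,-0.2,3.8,0,0,0]]]'; python3 -m jog '[[[1,0,0,0.3,0,0,0],[1,0,0,0.3,0,0,0]]]'
```

```text
time: 5.65
tool_pos: [0.4242, 0.1138, 0.1822]
tcp_rot: [2.179, 2.262, 0.001]
wrist_force: [0.1, 1.1, -0.7]
width: 0.696
time: 5.9
tool_pos: [0.4245, 0.114, 0.1814]
tcp_rot: [2.179, 2.263, 0.0]
wrist_force: [-6.5, -2.2, 19.2]
width: 0.691
```

```bash
python3 -m jog '[[[0.14,0,0,0,0,0,0],[0.14,0,0,0,0,0,0],[0.14,0,0,0,0,0,0],[0.14,0,0,-4,0,0,0],[0,0,0,-9,0,0,0],[0,0,0,-15,0,0,0],[0,-3,0,-18,0,0,0.038],[0,-3,0,-18,0,0,0.038]]]' ; python3 - <<'E'
from h import *
shot("wrist","w6"); print(bot.read_state()["tool_pos"])
E
```

```text
time: 6.9
tool_pos: [0.4259, 0.0832, 0.3618]
tcp_rot: [2.22, 2.216, 0.008]
wrist_force: [-0.5, 0.4, 0.7]
width: 0.998
[0.42503657 0.08358853 0.35963834]
```

View pics/w6.png

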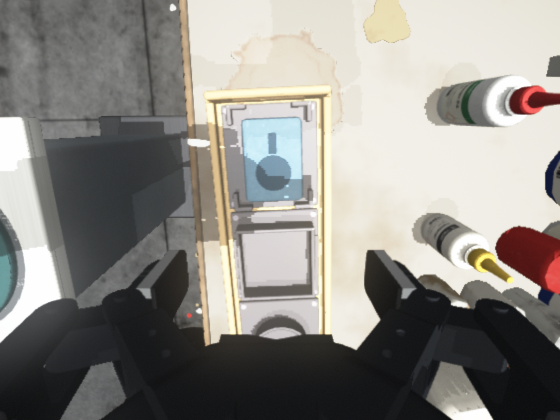

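```bash
python3 -m jog '[[[0,2,6,-2,0,0,0],[0,4.5,12,-4,0,0,0],[0,4.5,17.5,-4,0,0,0],[0,4.5,17.5,-4,0,0,0],[0,4.5,17.5,-4,0,0,0]]]' ; python3 - <<'E'
from h import *
shot("wrist","w7"); print(bot.read_state()["tool_pos"])
E
```

```text
time: 7.58
tool_pos: [0.599, 0.1293, 0.3954]
tcp_rot: [-2.218, -2.219, 0.007]
wrist_force: [-0.5, -0.3, 0.6]
width: 0.996
[0.59855613 0.12913663 0.39629357]
```

View pics/w7.png

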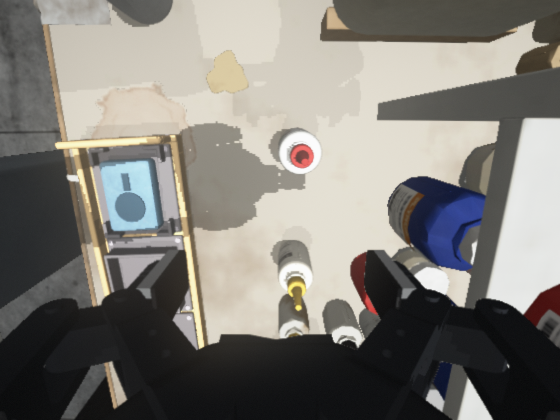

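```bash
python3 - <<'E'
from h import *
m=load("w7"); im=cv2.imread("pics/w7.png"); hsv=cv2.cvtColor(im,cv2.COLOR_BGR2HSV)
mk=cv2.inRange(hsv,(0,120,60),(8,255,255))|cv2.inRange(hsv,(172,120,60),(180,255,255)); mk[:,:250]=0;mk[:,350:]=0;mk[200:]=0
c=max(cv2.findContours(mk,0,1)[0],key=cv2.contourArea); (u,v),r=cv2.minEnclosingCircle(c); print("red",u,v,r,plane(m,[(u,v),(u+r,v),(u,v+r)],0.105))
cv2.imwrite("pics/w7c.png",cv2.resize(im[110:200,250:350],None,fx=6,fy=6,interpolation=2))
print(plane(m,[(300,152),(278,152),(320,152)],0.08))
E
```

```text
red 301.5 155.77272033691406 11.327125549316406 [[0.62037481 0.16821218 0.105     ]
 [0.63024963 0.16823713 0.105     ]
 [0.62060347 0.15830701 0.105     ]]
[[0.62087985 0.16917387 0.08      ]
 [0.59992913 0.16913322 0.08      ]
 [0.6399292  0.1692239  0.08      ]]
```

View pics/w7c.png

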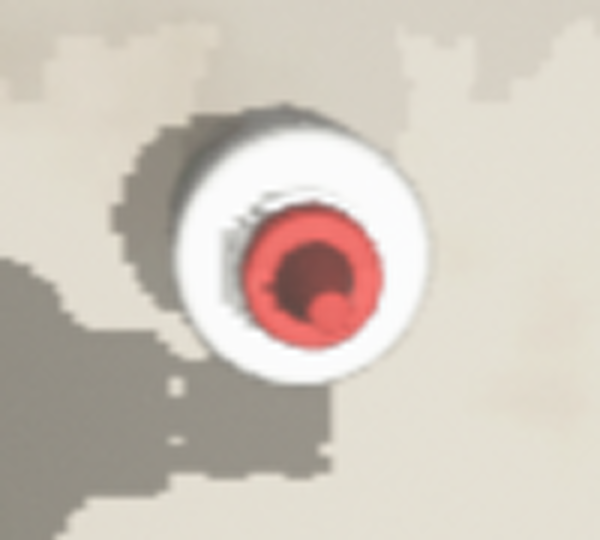

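```bash
python3 -m jog '[[[0,3,2,0,0,0,0],[0,3.9,2.2,4,0,0,0],[0,3.9,2.2,9,0,0,0],[0,3.9,2.2,13.5,0,0,0],[0,3.9,2.2,13.5,0,0,0],[0.6,3.9,2.2,13.5,0,0,0],[1,3.9,2.2,13.5,0,0,0],[1,3.9,2.2,13.5,0,0,0],[1,3.9,2.2,13.5,0,0,0],[1,3.9,2.2,13.5,0,0,0],[1,3.9,2.2,13.5,0,0,0],[1,3.9,2.2,13.5,0,0,0]]]' 30; python3 - <<'E'
from h import *
shot("wrist","w8"); shot("scene","s8"); s=bot.read_state(); print(s["tool_pos"],s["width"])
E
```

```text
time: 9.12
tool_pos: [0.6224, 0.168, 0.2656]
tcp_rot: [2.221, 2.22, 0.003]
wrist_force: [-1.4, 0.0, 7.4]
width: 0.229
[0.62240911 0.16802456 0.26558647] 0.23367592548909646
```

View pics/w8.png

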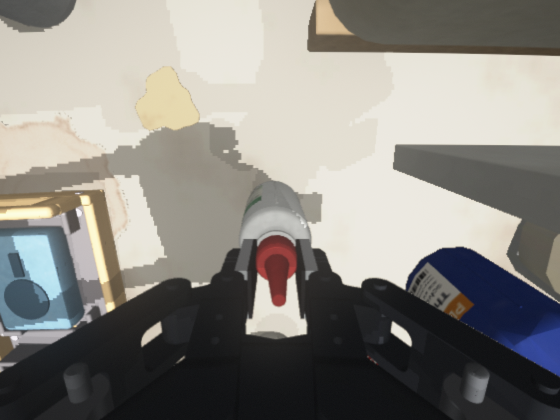

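```bash
python3 - <<'E'
import cv2
cv2.imwrite("pics/s8c.png",cv2.resize(cv2.imread("pics/s8.png")[90:260,180:330],None,fx=3.5,fy=3.5,interpolation=2))
E
```

```text
(no output)
```

View pics/s8c.png

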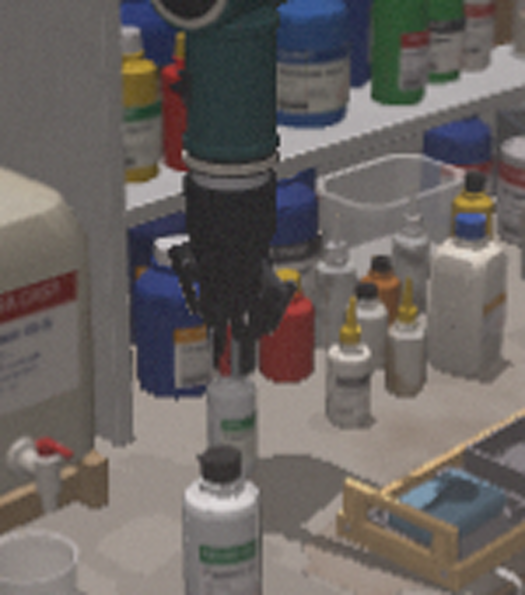

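```bash
python3 -m jog '[[[1,0,0,-5,0,0,0],[1,0,0,-10,0,0,0],[1,-5,-3.5,-10,0,0,0],[1,-10,-7,-10,0,0,0],[1,-15,-10,-10,0,0,0],[1,-20,-13,-10,0,0,0],[1,-25,-16.5,-10,0,0,0],[1,-28.6,-18.7,-10,0,0,0],[1,-28.6,-18.7,-10,0,0,0],[1,-28.6,-18.7,-10,0,0,0]]]'; python3 - <<'E'
from h import *
shot("wrist","w9"); shot("scene","s9"); shot("side","d9");s=bot.read_state(); print(s["tool_pos"],s["width"])
cv2.imwrite("pics/s9c.png",cv2.resize(cv2.imread("pics/s9.png")[90:260,230:420],None,fx=3.5,fy=3.5,interpolation=2))
cv2.imwrite("pics/d9c.png",cv2.resize(cv2.imread("pics/d9.png")[110:300,160:360],None,fx=3,fy=3,interpolation=2))
E
```

```text
time: 10.48
tool_pos: [0.4349, -0.118, 0.3639]
tcp_rot: [2.222, 2.22, 0.001]
wrist_force: [-0.2, -0.3, -1.0]
width: 0.233
[ 0.43535147 -0.11726138  0.36369293] 0.23335396655148807
```

View pics/w9.png

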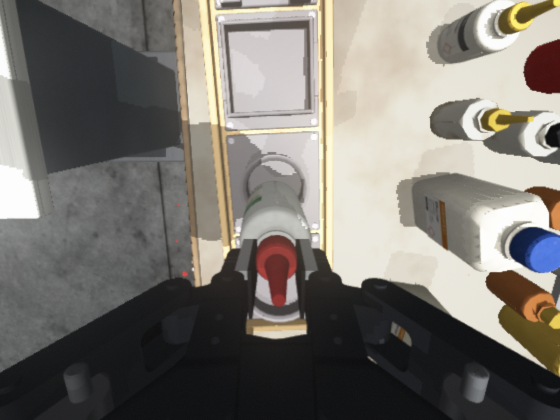

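View pics/s9c.png

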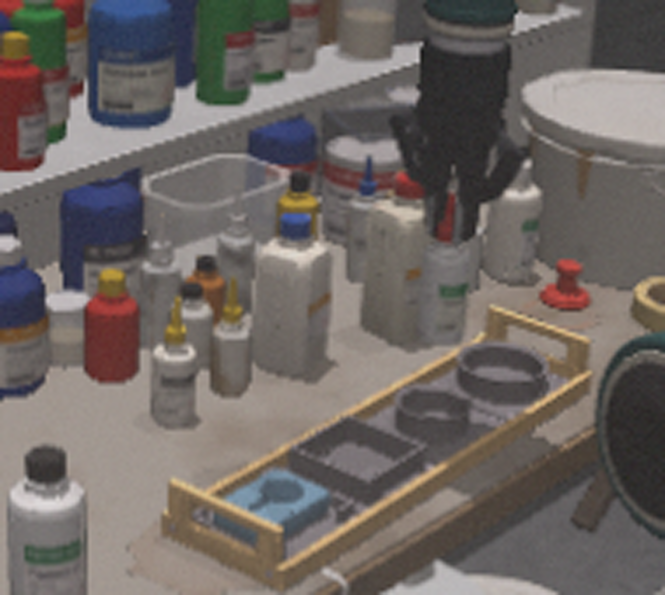

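View pics/d9c.png

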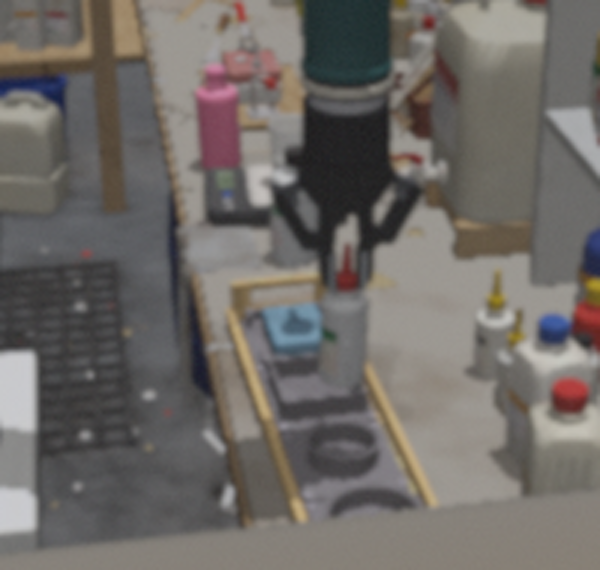

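```bash
python3 -m jog '[[[1,0,0,4,0,0,0],[1,0,0,7,0,0,0],[1,0,0,8.4,0,0,0],[1,0,0,8.4,0,0,0]]]'; python3 -m jog '[[[1,0,0,0.4,0,0,0],[1,0,0,0.8,0,0,0],[1,0,0,0.8,0,0,0]]]'
```

```text
time: 11.12
tool_pos: [0.4347, -0.1174, 0.2788]
tcp_rot: [-2.218, -2.221, 0.002]
wrist_force: [0.1, -0.6, -0.5]
width: 0.232
time: 11.5
tool_pos: [0.4366, -0.1188, 0.2756]
tcp_rot: [2.218, 2.218, 0.003]
wrist_force: [-2.6, 0.4, 14.1]
width: 0.235
```

```bash
python3 -m jog '[[[0.5,0,0,0,0,0,0],[0.3,0,0,0,0,0,0],[0,0,0,0,0,0,0],[0,0,0,0,0,0,0],[0,0,0,-6,0,0,0],[0,-2,0,-12,0,0,0],[0,-5,3,-13,0,0,0],[0,-6,5,-13,0,0,0],[0,-6,5,-13,0,0,0]]]'; python3 - <<'E'
from h import *
shot("wrist","w10"); s=bot.read_state(); print(s["tool_pos"],s["width"])
E
```

```text
time: 12.62
tool_pos: [0.4855, -0.1788, 0.4016]
tcp_rot: [-2.222, -2.221, -0.0]
wrist_force: [-0.2, -0.3, -0.3]
width: 1.001
[ 0.48472721 -0.17819833  0.40109793] 0.9975395708542648
```

View pics/w10.png

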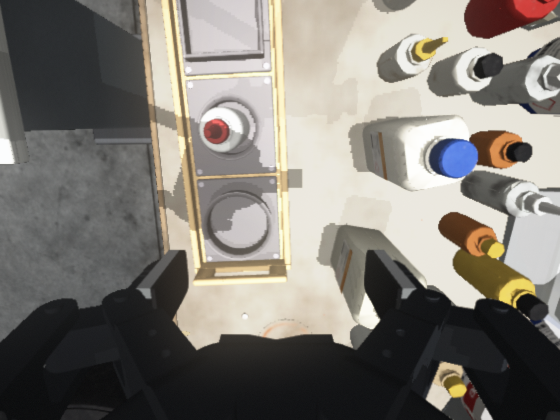

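```bash
python3 -m jog '[[[0,0,5,-2,0,0,0],[0,0,10,-3,0,0,0],[0,-1,12,-3,0,0,0],[0,-1,12,-3,0,0,0]]]'; python3 - <<'E'
from h import *
m=load("w10")
for z in (.034,.040):
  print("wide rim",z,plane(m,[(203,221),(273,219),(237,180),(240,261)],z)[:,:2].round(4).tolist())
print("red cap base .097+.01", plane(m,[(216,130)],0.10))
shot("wrist","w11"); s=bot.read_state(); print(s["tool_pos"],s["width"])
cv2.imwrite("pics/w10c.png",cv2.resize(cv2.imread("pics/w10.png")[60:290,150:310],None,fx=2.6,fy=2.6,interpolation=2))
E
```

```text
time: 13.18
tool_pos: [0.605, -0.1878, 0.4306]
tcp_rot: [-2.219, -2.221, 0.002]
wrist_force: [-1.0, 0.2, 0.3]
width: 1.001
wide rim 0.034 [[0.3989, -0.2253], [0.4829, -0.2228], [0.4415, -0.1755], [0.4416, -0.2778]]
wide rim 0.04 [[0.4004, -0.2233], [0.483, -0.2209], [0.4423, -0.1744], [0.4424, -0.2749]]
red cap base .097+.01 [[ 0.43295623 -0.11801538  0.1       ]]
[ 0.60417658 -0.18758958  0.43050134] 1.0066852501062702
```

View pics/w11.png

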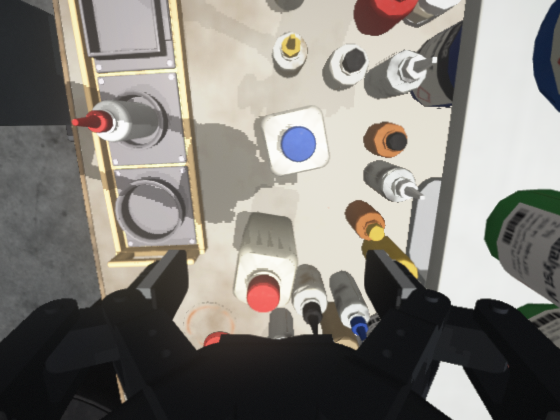

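View pics/w10c.png

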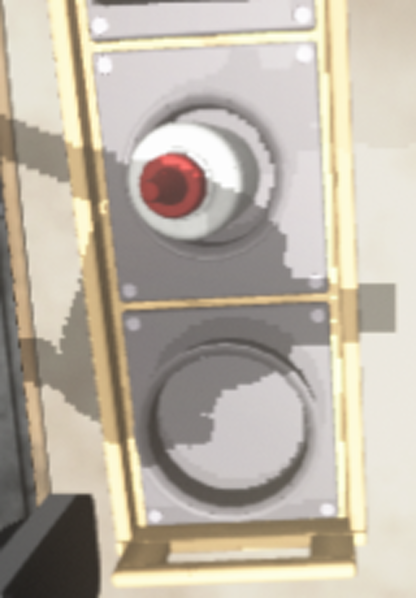

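```bash
python3 - <<'E'
from h import *
m=load("w10"); print(plane(m,[(239.6,224.3)],0.037))
im=cv2.imread("pics/w11.png"); m=load("w11")
cv2.imwrite("pics/w11c.png",cv2.resize(im[20:210,230:420],None,fx=3.1,fy=3.1,interpolation=2))
hsv=cv2.cvtColor(im,cv2.COLOR_BGR2HSV); mk=cv2.inRange(hsv,(105,120,60),(125,255,255)); mk[:,:270]=0;mk[:,330:]=0;mk[:110]=0;mk[180:]=0
c=max(cv2.findContours(mk,0,1)[0],key=cv2.contourArea);(u,v),r=cv2.minEnclosingCircle(c);print(u,v,r,plane(m,[(u,v)],.15))
E
```

```text
[[ 0.44310902 -0.22847117  0.037     ]]
298.29364013671875 143.91270446777344 16.250099182128906 [[ 0.62378026 -0.13764139  0.15      ]]
```

View pics/w11c.png

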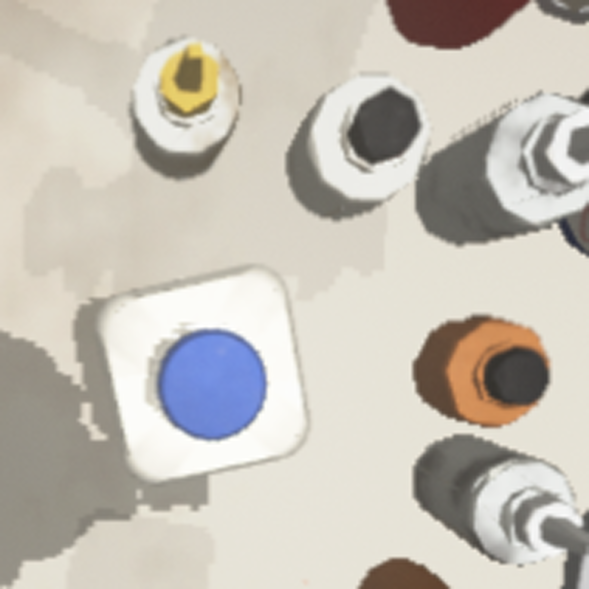

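```bash
python3 - <<'E'
from h import *
m=load("w11"); f=lambda L:[(230+u/3.1,20+v/3.1) for u,v in L]
print("sq centre",plane(m,f([(204,374)]),.12))
q=plane(m,f([(100,315),(130,460),(282,285),(308,440),(115,300),(265,265),(150,480),(300,445)]),.12)
for a,b in ((1,0),(3,2)): d=q[b]-q[a]; print(np.degrees(np.arctan2(-d[0],d[1])))
for a,b in ((4,5),(6,7)): d=q[b]-q[a]; print(np.degrees(np.arctan2(d[1],d[0])))
print(q[:,:2].round(4).tolist())
print("white base",plane(m,f([(288,165),(335,218),(413,375)]),.0).round(3))
print("red nozzle cap",plane(m,[(99,121)],0.108), "wide rim",plane(m,[(151,208)],.037))
E
```

```text
sq centre [[ 0.62360183 -0.13657667  0.12      ]]
11.5287122623107
12.1078326095387
12.776224089805723
13.37455602081272
[[0.5926, -0.1195], [0.6014, -0.1625], [0.646, -0.1109], [0.6557, -0.1562], [0.5971, -0.1153], [0.6408, -0.1054], [0.6075, -0.1686], [0.6533, -0.1578]]
white base [[ 0.664 -0.06   0.   ]
 [ 0.684 -0.08   0.   ]
 [ 0.721 -0.143  0.   ]]
red nozzle cap [[ 0.43494325 -0.11832303  0.108     ]] wide rim [[ 0.44502339 -0.22549364  0.037     ]]
```

```bash
python3 -m jog '[[[0,3,1.5,0,0,0,-0.15],[0,5,1.95,3,0,0,-0.215],[0,5,1.95,7,0,0,-0.215],[0,5,1.95,11,0,0,-0.215],[0,5,1.95,15,0,0,-0.215],[0,5,1.95,17.4,0,0,-0.215],[0,5,1.95,17.4,0,0,-0.215]]]' 60; python3 - <<'E'
from h import *
shot("wrist","w12"); s=bot.read_state(); print(s["tool_pos"],s["width"],s["wrist_force"])
E
```

```text
time: 14.1
tool_pos: [0.6214, -0.1374, 0.2548]
tcp_rot: [-1.966, -2.442, 0.005]
wrist_force: [-0.5, -0.1, -0.1]
width: 0.997
[ 0.62265454 -0.1376962   0.25690002] 0.9987411783688516 [-0.01745515 -0.41172483  0.64270066]
```

View pics/w12.png

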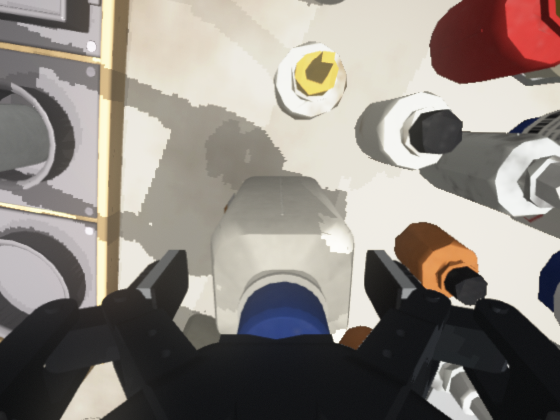

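```bash
python3 -m jog '[[[0.3,0,0.1,0,0,0,0],[1,0,0.1,0,0,0,0],[1,0,0.1,0,0,0,0],[1,0,0.1,0,0,0,0],[1,0,0.1,0,0,0,0]]]'; python3 -m jog '[[[1,0,0,-3,0,0,0],[1,0,0,-8,0,0,0],[1,0,0,-8,0,0,0]]]';python3 - <<'E'
from h import *
shot("wrist","w13"); shot("side","d13"); s=bot.read_state(); print(s["tool_pos"],s["width"],s["wrist_force"])
cv2.imwrite("pics/d13c.png",cv2.resize(cv2.imread("pics/d13.png")[110:300,240:440],None,fx=3,fy=3,interpolation=2))
E
```

```text
time: 14.78
tool_pos: [0.6259, -0.1382, 0.2603]
tcp_rot: [1.968, 2.445, 0.001]
wrist_force: [-3.4, 0.0, 6.0]
width: 0.687
time: 15.15
tool_pos: [0.6272, -0.1384, 0.3435]
tcp_rot: [1.964, 2.439, 0.007]
wrist_force: [0.4, -0.7, -3.3]
width: 0.684
[ 0.62513421 -0.13784383  0.33802081] 0.6822090314237226 [ 0.04984117  0.14154789 -4.17874014]
```

View pics/w13.png

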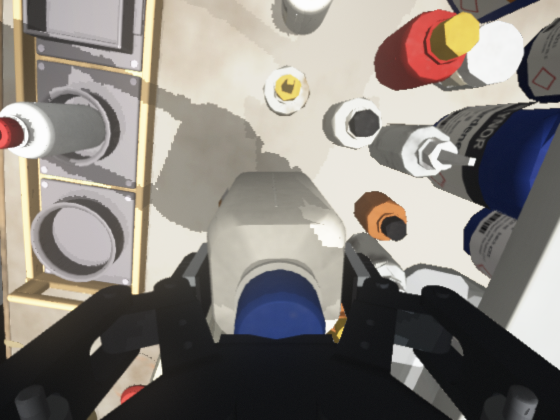

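View pics/d13c.png

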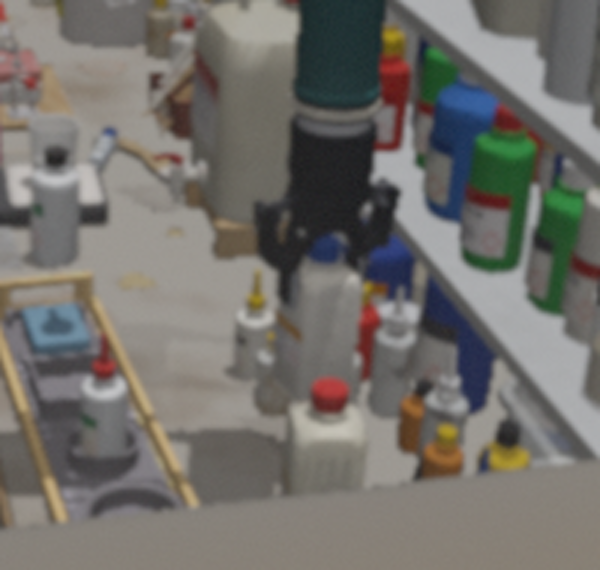

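```bash
python3 -m jog '[[[1,0,-1,-4,0,0,0],[1,3.4,-7,-4,0,0,0],[1,3.4,-7,-4,0,0,0],[1,8,-7.5,-4,0,0,0.08],[1,12.8,-8,-4,0,0,0.176],[1,15,-12,-4,0,0,0.176],[1,17.5,-16.1,-4,0,0,0.176],[1,17.5,-16.1,-4,0,0,0.176],[1,17.5,-16.1,-4,0,0,0.176],[1,17.5,-16.1,-4,0,0,0.176]]]';python3 - <<'E'
from h import *
shot("wrist","w14"); s=bot.read_state(); print(s["tool_pos"],s["width"],s["wrist_force"])
E
```

```text
time: 16.5
tool_pos: [0.4314, -0.0015, 0.3774]
tcp_rot: [-2.178, -2.264, 0.0]
wrist_force: [-0.2, 0.6, -4.1]
width: 0.685
[ 0.43144634 -0.00159162  0.37748558] 0.6838875516300471 [-0.31765612 -0.94613892 -3.98592277]
```

View pics/w14.png

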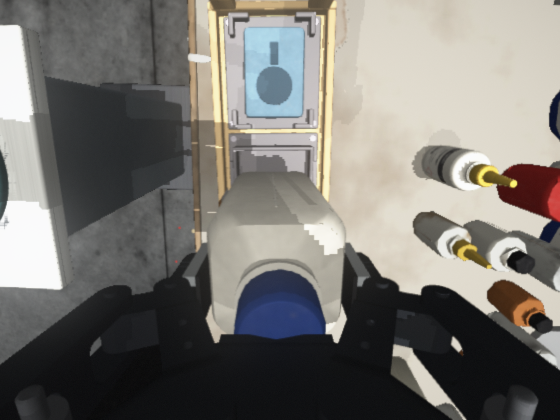

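```bash
python3 -m jog '[[[1,0,-0.1,4,0,0,0],[1,0,-0.1,7.5,0,0,0],[1,0,-0.1,9,0,0,0],[1,0,-0.1,10,0,0,0],[1,0,-0.1,10,0,0,0]]]';python3 -m jog '[[[1,0,0,0.4,0,0,0],[1,0,0,0.8,0,0,0],[1,0,0,0.8,0,0,0]]]'; python3 - <<'E'
from h import *
shot("wrist","w15")
shot("scene","s15")
cv2.imwrite("pics/s15c.png",cv2.resize(cv2.imread("pics/s15.png")[90:260,230:420],None,fx=3.5,fy=3.5,interpolation=2))
E
```

```text
time: 17.18
tool_pos: [0.43, -0.0014, 0.2778]
tcp_rot: [-2.178, -2.264, 0.0]
wrist_force: [0.2, -0.4, -3.8]
width: 0.68
time: 17.55
tool_pos: [0.4301, -0.0013, 0.2704]
tcp_rot: [2.177, 2.263, 0.002]
wrist_force: [0.7, 0.3, -1.9]
width: 0.681
```

View pics/s15c.png

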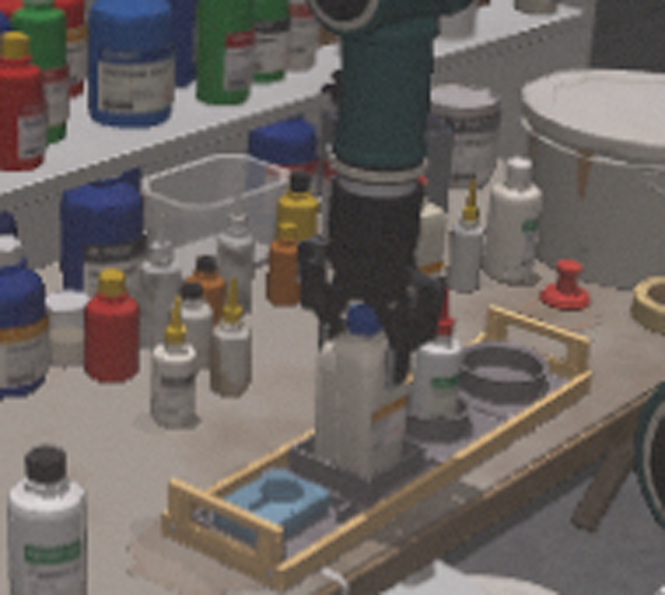

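View pics/w15.png

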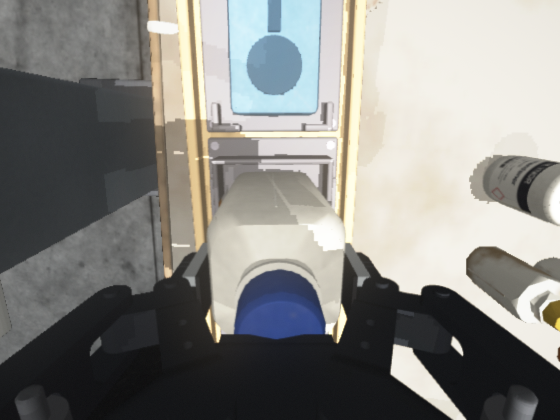

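Square bottle is inside the socket but only just touching; lower slightly, then release.

```bash
python3 -m jog '[[[1,0,0,0.3,0,0,0],[1,0,0,0.3,0,0,0]]]'
```

```text
time: 17.9
tool_pos: [0.4305, -0.0014, 0.2702]
tcp_rot: [2.177, 2.264, 0.001]
wrist_force: [-8.9, -0.4, 21.6]
width: 0.682
```

```bash
python3 -m jog '[[[0.2,0,0,0,0,0,0],[0,0,0,0,0,0,0],[0,0,0,0,0,0,0],[0,0,0,-5,0,0,0],[0,0,0,-11,0,0,0],[0,6,0,-15,0,0,0.038],[0,12,0,-15,0,0,0.038],[0,18,0,-15,0,0,0.038],[0,24,1,-15,0,0,0.038],[0,28,2,-15,0,0,0.038],[0,28,2,-15,0,0,0.038],[0,28,2,-15,0,0,0.038]]]';python3 - <<'E'
from h import *
shot("wrist","w16"); s=bot.read_state(); print(s["tool_pos"],s["width"],s["wrist_force"])
E
```

```text
time: 19.4
tool_pos: [0.4384, 0.279, 0.416]
tcp_rot: [-2.22, -2.223, 0.003]
wrist_force: [-0.2, 0.0, -0.4]
width: 0.999
[0.43846964 0.27854228 0.41613553] 1.0029151943290435 [-0.82325443  0.17811907  0.09127946]
```

View pics/w16.png

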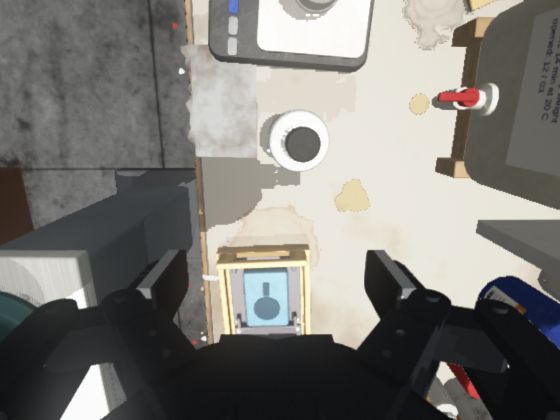

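```bash
python3 - <<'E'
from h import *
m=load("w16"); im=cv2.imread("pics/w16.png")
g=cv2.cvtColor(im,cv2.COLOR_BGR2GRAY); mk=(g<70).astype(np.uint8); mk[:,:285]=0; mk[:,325:]=0; mk[:120]=0; mk[165:]=0
c=max(cv2.findContours(mk,0,1)[0],key=cv2.contourArea);(u,v),r=cv2.minEnclosingCircle(c);print(u,v,r,plane(m,[(u,v)],.14))
cv2.imwrite("pics/w16c.png",cv2.resize(im[95:195,250:350],None,fx=5,fy=5,interpolation=2))
print(plane(m,[(299,141)],.105), plane(m,[(275,68),(365,68)],.03))
E
```

```text
Traceback (most recent call last):
ValueError: max() iterable argument is empty
```

```bash
python3 - <<'E'
from h import *
m=load("w16"); im=cv2.imread("pics/w16.png")
print(im[145,304],im[120,290],im[180,300])
print(plane(m,[(304,145)],.14),plane(m,[(299,141)],.105), plane(m,[(275,68),(365,68)],.03))
cv2.imwrite("pics/w16c.png",cv2.resize(im[95:195,250:350],None,fx=5,fy=5,interpolation=2))
E
```

```text
[ 99 102 104] [250 251 251] [196 209 214]
[[0.46168635 0.32804426 0.14      ]] [[0.46019224 0.3292695  0.105     ]] [[0.43752197 0.40473889 0.03      ]
 [0.53773317 0.4053118  0.03      ]]
```

View pics/w16c.png

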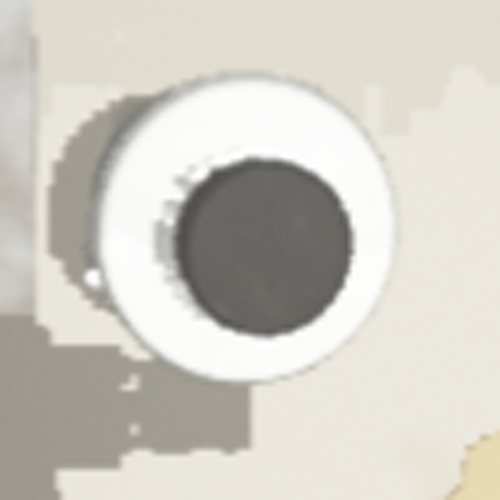

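```bash
python3 -m jog '[[[0,3,1.5,0,0,0,0],[0,5,2.2,3,0,0,0],[0,5,2.2,8,0,0,0],[0,5,2.2,12,0,0,0],[0,5,2.2,15,0,0,0],[0,5,2.2,17,0,0,0],[0,5,2.2,17,0,0,0]]]' 50; python3 - <<'E'
from h import *
shot("wrist","w17"); s=bot.read_state(); print(s["tool_pos"],s["width"],s["wrist_force"])
E
```

```text
time: 20.32
tool_pos: [0.4599, 0.3273, 0.2448]
tcp_rot: [-2.222, -2.22, 0.007]
wrist_force: [-0.4, 0.5, -0.2]
width: 1.0
[0.46055446 0.32794858 0.2463266 ] 0.9990225491614648 [ 0.60647921 -0.08080675  0.43021134]
```

View pics/w17.png

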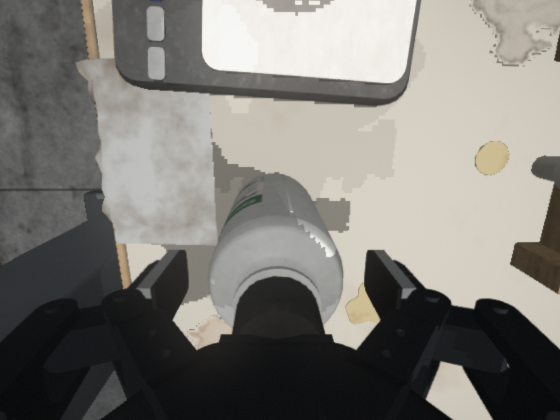

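```bash
python3 -m jog '[[[0.3,0,0,0,0,0,0],[1,0,0,0,0,0,0],[1,0,0,0,0,0,0],[1,0,0,0,0,0,0],[1,0,0,0,0,0,0]]]'; python3 -m jog '[[[1,0,0,-4,0,0,0],[1,0,0,-10,0,0,0],[1,0,0,-16,0,0,0],[1,0,0,-19,0,0,0],[1,0,0,-19,0,0,0]]]';python3 - <<'E'
from h import *
shot("wrist","w18"); shot("side","d18"); s=bot.read_state(); print(s["tool_pos"],s["width"],s["wrist_force"])
cv2.imwrite("pics/d18c.png",cv2.resize(cv2.imread("pics/d18.png")[80:290,180:400],None,fx=3,fy=2.8,interpolation=2))
E
```

```text
time: 21.0
tool_pos: [0.4611, 0.3298, 0.2487]
tcp_rot: [2.22, 2.222, 0.004]
wrist_force: [-1.6, -0.3, 6.3]
width: 0.655
time: 21.62
tool_pos: [0.4612, 0.3297, 0.4405]
tcp_rot: [2.219, 2.222, 0.012]
wrist_force: [-0.3, 0.2, -1.9]
width: 0.655
[0.46015659 0.32901281 0.43540913] 0.6545752751587889 [ 0.48070418 -0.61060902 -2.6320411 ]
```

View pics/d18c.png

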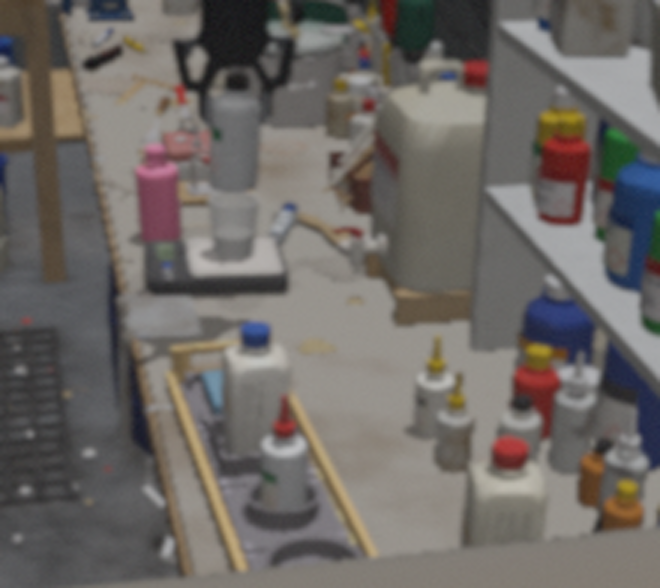

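```bash
python3 -m jog '[[[1,-6,0,0,0,0,0],[1,-12,0,0,0,0,0],[1,-18,0,0,0,0,0],[1,-24,0,0,0,0,0],[1,-30,0,0,0,0,0],[1,-36,0,0,0,0,0],[1,-42,0,0,0,0,0],[1,-48,-1,0,0,0,0],[1,-54,-2,0,0,0,0],[1,-60,-2,0,0,0,0],[1,-66,-2,0,0,0,0],[1,-66,-2,0,0,0,0]]]';python3 - <<'E'
from h import *
shot("wrist","w19"); s=bot.read_state(); print(s["tool_pos"],s["width"],s["wrist_force"])
cv2.imwrite("pics/w19c.png",cv2.resize(cv2.imread("pics/w19.png")[60:240,180:360],None,fx=3,fy=3,interpolation=2))
E
```

```text
time: 23.22
tool_pos: [0.4401, -0.334, 0.4328]
tcp_rot: [-2.222, -2.213, 0.003]
wrist_force: [-0.1, 0.2, -1.6]
width: 0.654
[ 0.44031165 -0.33206664  0.43288255] 0.6534371272147834 [-0.92161992 -0.43101988 -2.33509763]
```

View pics/w19.png

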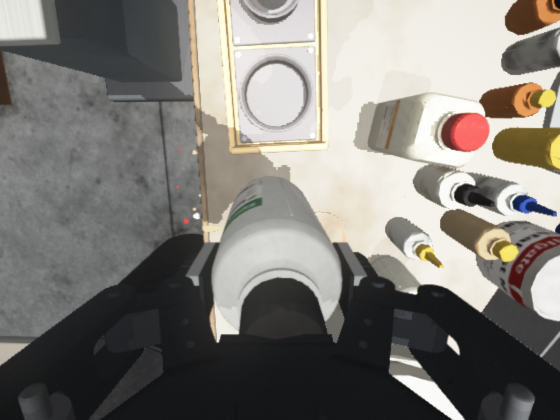

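```bash
python3 - <<'E'
import cv2
cv2.imwrite("pics/w19c.png",cv2.resize(cv2.imread("pics/w19.png")[0:160,215:340],None,fx=3.7,fy=3.7,interpolation=2))
E
```

```text
(no output)
```

View pics/w19c.png

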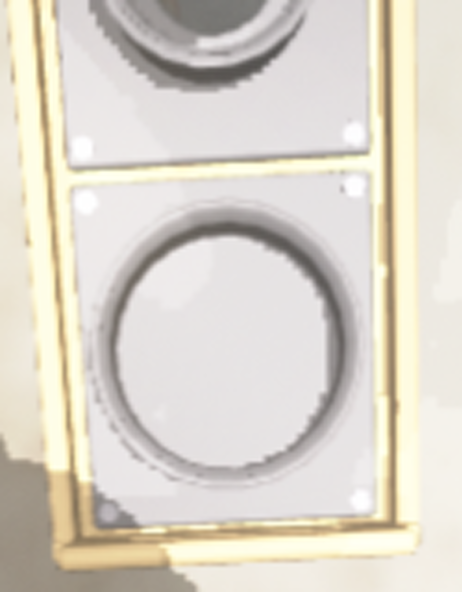

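```bash
python3 - <<'E'
from h import *
m=load("w19"); f=lambda L:[(215+u/3.7,v/3.7) for u,v in L]
a=plane(m,f([(86,203),(355,186),(361,500),(108,513)]),.009)[:,:2]; print(a.round(4).tolist(),a.mean(0))
a=plane(m,f([(72,187),(371,170),(380,515),(95,528)]),.009)[:,:2]; print("foot",a.round(4).tolist(),a.mean(0),np.linalg.norm(a[0]-a[1]),np.linalg.norm(a[1]-a[2]))
b=plane(m,f([(95,345),(359,340),(224,200),(228,487)]),.036)[:,:2]; print(b.round(4).tolist(), b[:2,0].mean(), b[2:,1].mean())
print(bot.read_state()["tool_pos"])
E
```

```text
[[0.3935, -0.1851], [0.482, -0.1803], [0.4867, -0.2813], [0.3979, -0.2855]] [ 0.44002623 -0.23306747]
foot [[0.3891, -0.1802], [0.4872, -0.1755], [0.4935, -0.2865], [0.3931, -0.2907]] [ 0.44071357 -0.23321893] 0.09821936742340666 0.11111655613675933
[[0.3982, -0.2322], [0.4816, -0.231], [0.4391, -0.1902], [0.4401, -0.2761]] 0.43990064180766075 -0.23317025444113182
[ 0.44031165 -0.33206664  0.43288255]
```

```bash
python3 -m jog '[[[1,6,0,0,0,0,0],[1,9.9,0,3,0,0,0],[1,9.9,0,8,0,0,0],[1,9.9,0,13,0,0,0],[1,9.9,0,15,0,0,0],[1,9.9,0,16.2,0,0,0],[1,9.9,0,16.2,0,0,0]]]';python3 -m jog '[[[1,0,0,0.4,0,0,0],[1,0,0,0.8,0,0,0],[1,0,0,0.8,0,0,0]]]'; python3 - <<'E'
from h import *
shot("scene","s20"); shot("wrist","w20")
cv2.imwrite("pics/s20c.png",cv2.resize(cv2.imread("pics/s20.png")[90:260,230:420],None,fx=3.5,fy=3.5,interpolation=2))
E
```

```text
time: 24.15
tool_pos: [0.4406, -0.2307, 0.2734]
tcp_rot: [-2.217, -2.222, 0.001]
wrist_force: [-0.1, -0.4, -1.6]
width: 0.654
time: 24.52
tool_pos: [0.4412, -0.2319, 0.2669]
tcp_rot: [2.22, 2.222, 0.0]
wrist_force: [-0.5, 0.1, -2.1]
width: 0.656
```

View pics/s20c.png

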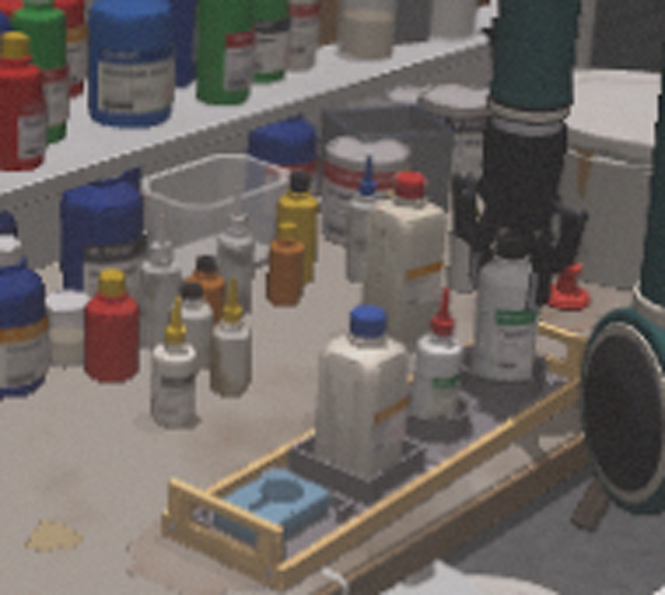

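```bash
python3 -m jog '[[[1,0,-0.1,0.5,0,0,0],[1,0,-0.1,0.5,0,0,0]]]';python3 -m jog '[[[1,0,0,0.4,0,0,0],[1,0,0,0.4,0,0,0]]]'
```

```text
time: 24.88
tool_pos: [0.4398, -0.2316, 0.2611]
tcp_rot: [-2.22, -2.222, 0.0]
wrist_force: [0.4, 1.3, -2.2]
width: 0.654
time: 25.12
tool_pos: [0.4404, -0.2321, 0.2588]
tcp_rot: [2.22, 2.222, -0.001]
wrist_force: [-3.4, 1.0, 5.7]
width: 0.656
```

Contact at the expected height (bottle base about 10 mm up). Press slightly, release, and retreat for a check view.

```bash
python3 -m jog '[[[1,0,0,0.15,0,0,0],[0.2,0,0,0.1,0,0,0],[0,0,0,0,0,0,0],[0,0,0,0,0,0,0],[0,0,0,-5,0,0,0],[0,0,0,-11,0,0,0],[0,-5,0,-17,0,0,0],[0,-11,0,-20,0,0,0],[0,-14,1,-22,0,0,0],[0,-14,1,-22,0,0,0]]]'; python3 - <<'E'
from h import *
s=bot.read_state(); print(s["tool_pos"],s["width"],s["wrist_force"])
for n in ("wrist","scene","side"): shot(n,"f_"+n)
cv2.imwrite("pics/f_sc.png",cv2.resize(cv2.imread("pics/f_scene.png")[130:260,260:400],None,fx=4.5,fy=4.5,interpolation=2))
cv2.imwrite("pics/f_dc.png",cv2.resize(cv2.imread("pics/f_side.png")[150:290,200:400],None,fx=4,fy=4,interpolation=2))
E
```

```text
time: 26.38
tool_pos: [0.4509, -0.3748, 0.4805]
tcp_rot: [2.219, 2.215, -0.0]
wrist_force: [-0.3, 0.9, -1.3]
width: 0.995
[ 0.45088659 -0.3748169   0.48051723] 0.9949741531512154 [-0.25130061  0.92235553 -1.26308165]
```

View pics/f_wrist.png

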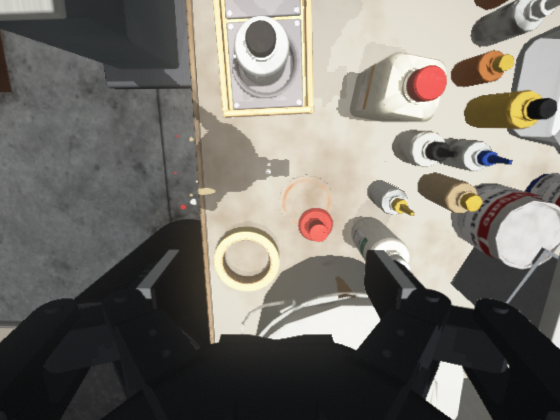

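View pics/f_sc.png

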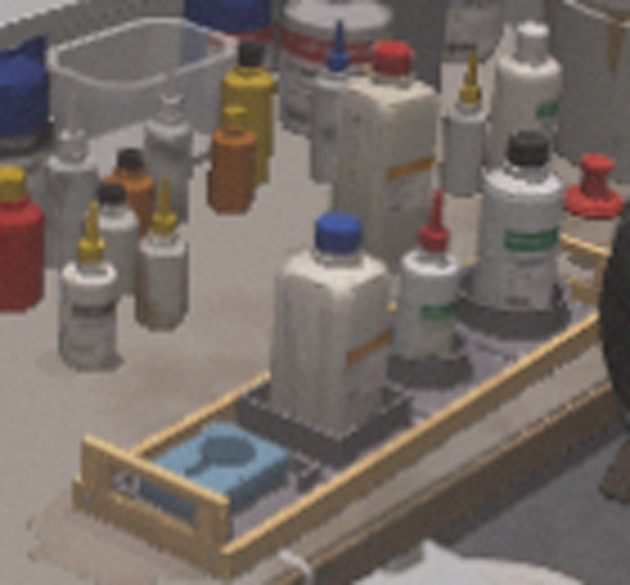

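View pics/f_dc.png

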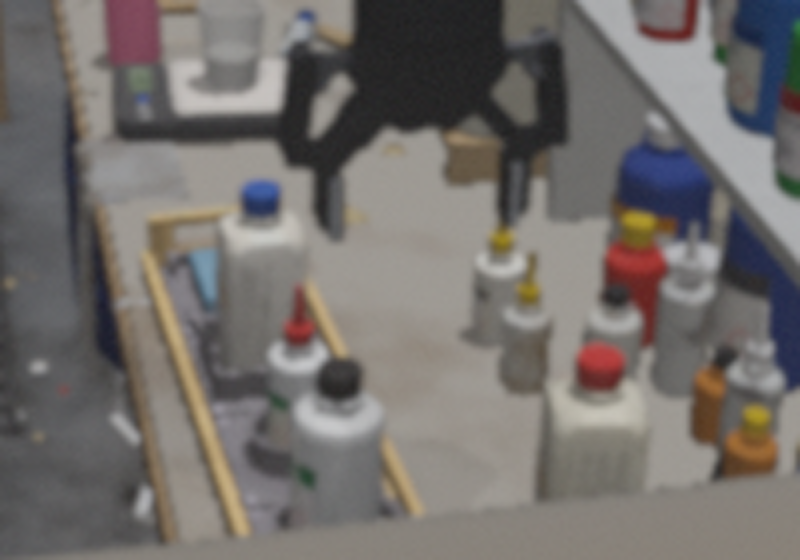

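```bash
python3 - <<'E'
from h import *
s,d,w=load("f_scene"),load("f_side"),load("f_wrist")
S=lambda u,v:(260+u/4.5,130+v/4.5); D=lambda u,v:(200+u/4,150+v/4)
for n,a,b in [("blue",(338,222),(261,190)),("red",(436,192),(299,286)),("black",(528,142),(340,370)),("redcap",(392,48),(601,355))]:
    print(n,tri([(s,S(*a)),(d,D(*b))]))
print("black cap wrist",plane(w,[(261,38)],.149))
print("redcap wrist",plane(w,[(431,83)],.165))
E
python3 -m jog '[[[0,6,0,0,0,0,0],[0,12,-1,0,0,0,0],[0,18,-1,0,0,0,0],[0,20,-1,0,0,0,0],[0,20,-1,0,0,0,0],[0,20,-1,0,0,0,0]]]'; python3 - <<'E'
from h import *
shot("wrist","w21")
E
```

```text
blue (array([ 0.42804123, -0.00244052,  0.15547656]), [np.float64(0.0016175945540196118), np.float64(0.001617594554019561)])
red (array([ 0.4337869 , -0.11813287,  0.14010821]), [np.float64(0.0020134027163739264), np.float64(0.0020134027163738097)])
black (array([ 0.4375832 , -0.2333281 ,  0.14377753]), [np.float64(0.0025377820857072518), np.float64(0.0025377820857073355)])
redcap (array([ 0.5922678 , -0.27397873,  0.16160134]), [np.float64(0.002464740285814007), np.float64(0.002464740285813867)])
black cap wrist [[ 0.43950868 -0.23358562  0.149     ]]
redcap wrist [[ 0.59405115 -0.27380395  0.165     ]]
time: 27.28
tool_pos: [0.4398, -0.1715, 0.4769]
tcp_rot: [-2.219, -2.223, 0.001]
wrist_force: [0.3, 0.3, -0.1]
width: 0.999
```

View pics/w21.png

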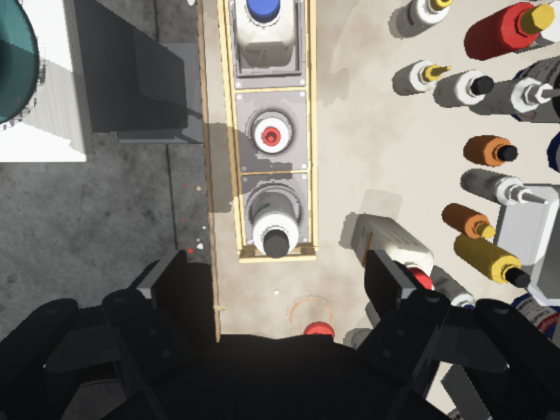

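```bash
python3 - <<'E'
from workcell import bot
print(bot.finish_job())
E
```

```text
the job is handed in; nothing more can be done
None
```

I loaded all four things into their own nests, let go of everything and handed the job in at about 27 s. No verdict is reported. The mould half lies flat between the four corners. The blue-capped bottle is in the square nest, the black-capped bottle in the wide round nest and the red-nozzled bottle in the narrow round nest.

**Last checks:**
- **Fit:** the caps measured about 3 mm or less from their nest centres. I measured the heights of the three bottle tops, and they fit bottles fully down. All three bottles look upright in the scene, side and wrist views.
- **Mould half:** it looked centred between its corners in the wrist view after release, and still lay flat in the last scene picture. I did not measure its final position.
- **Look-alikes:** the red-capped square bottle measured within about 2 mm of where it started. The two yellow-nozzled bottles were not touched and look unmoved; I did not measure them again.
- **Gripper:** it is open and clear of everything.

No check failed. My first rough reading of the wide nest's position was about 5–9 mm off, so I measured it again before placing the black-capped bottle. In the last scene and side pair the sight lines missed each other by 2–3 mm, about what the calibration allows.

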